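# Hang up the pail of cannoli forms

## Robot

A 6-joint arm with a two-finger parallel gripper is mounted at the origin on the work surface. World frame = base frame: x ahead of the robot, y to its left, z up, the work surface at z = 0. Lengths are in m, angles in rad, forces in N, time in s.
With the tool pointing down it reaches from about 0.375 to 0.9 m from the base axis. Payload 3.1 kg.
Tool frame: the origin (TCP) lies at the very end of the fingers, on their centre line; the grasp point (between the pads) lies 19 mm behind it (manip.pinch_z is the distance from the TCP to the grasp point, in m); z points along the fingers, y is the direction in which the jaws open and shut (so a half turn about z gives the same grasp; the last joint's range is limited). The gripper opens to 85 mm and grips with 20 to 120 N. Pads are 22 mm wide; open, the fingers measure 114 mm over their backs; the gripper's body (76 mm by 85 mm) begins 54 mm behind the grasp point. The pads swing forward as they close: fully open they stand 13 mm farther back than shut.
Start: joints at [0.989, 0.527, 1.433, -0, 1.181, -0.178], TCP at [0.246, 0.575, 0.231] pointing down, gripper open.
Joint ranges: [-3.08, 3.08], [-0.75, 2.2], [0.22, 2.44], [-1.43, 4.57], [0, 2.65], [-2.85, 2.85]. Speed limits (rad/s): [2.79, 2.79, 3.14, 3.14, 3.14, 3.14].

## Interface

Orientations are given as a unit quaternion [x, y, z, w].
In Python, from station import manip gives the robot as it stands.
- The arm moves only by the tool drive_tool, never from a script. Its argument "increments" is a list of rows, each a list of 7 numbers: the closure in counts, from 0 (fully open) to 255 (shut), then the shift along the tool's x, y, z in cm, then the turn, a rotation vector about the tool's x, y, z in rad. A call has 1 to 20 rows; each row is the pose to reach, as a shift and turn from the pose commanded when the call began, along the tool's axes at that moment; what a row does not reach only later rows make up. A row lasts 1/10 s, in which the tool goes at most 50 mm and 8.59 degrees, less where a joint would pass 70% of its speed; a pose out of reach is approached as far as the arm can. A call with a gripper value outside its range is refused whole. The fingers move at their own pace and stop on an object; "force" is the grip in N (left out, the last holds). Time passes only in rows, so rows that repeat a pose let the fingers close. It gives the time, the measured TCP pose, the force and the opening at its end, in the units of the state.
- manip.sense(): the state, without advancing time (a new reading comes with each control period).
- manip.snapshot(name): name is "scene" or "side" or "wrist"; returns the picture (420x560x3 uint8, red, green, blue); there is no depth.
- manip.camera_model(name): a dict with "mtx" (3x3 intrinsics, pixels), "k1" (the pictures are not rectified: a ray, as slopes to the right and down, at radius r is drawn at 1 + k1 r^2 times it, then the intrinsics apply), "cam_to_world" (4x4, takes a point from camera to world coordinates). Camera axes: x right, y down, z forward; pixel columns grow to the right and rows downward; lengths in m; the calibration is good to about 2 mm. A picture is of the moment at which its call begins: read the wrist's pose just before it. camera_model takes no time and is no camera call; for the wrist camera it gives the pose at the moment of the call.
- manip.sign_off(): hands the job in, once; it reports no verdict.
The state is a dict: "t": time; "q": joint angles; "qd": joint speeds; "tau": joint torques, N m; "tcp_pos": TCP position; "tool_rot": TCP orientation; "force": force on the tool from outside, world axes, zero at the start; "ft_torque": the same for the moment, N m; "finger_gap": opening from 0.0 (shut) to 1.0 (fully open).
Only numpy, scipy, OpenCV 4.12 (cv2) and the standard library are available. Lean on these libraries where they do the work, as an engineer would, in place of code of your own. Each camera call takes 0.05 s, during which the arm holds its last target. There are 200 camera calls.

## Task

The small steel pail of cannoli forms on the pastry bench has its handle folded down. While the pail still stands on the bench, swing the handle upright; then carry the pail by it, keeping it upright so that nothing spills, and hang it by its grip on the empty hook under the over-bench shelf, near the middle of the grip. Let go and leave it hanging still, with the jar and the bowl where they were.

Things in the scene. Friction and masses are not known exactly. Their poses are not given: they have to be found in the camera images.
- pail: round open steel pail on the bench, 110 mm high, 96 mm across the foot, 120 mm across the rim, about 0.4 kg, holding aluminium tubes (fixed in it) up to 16 mm above the rim, with a wire swing bail (handle). Origin at the centre of its underside, z up. Folded, the bail lies out on the pail's +y side, about 12 mm clear of the rim. Hung up, the pail's underside is about 60 mm above the bench.
- bail_hinge (a point): midpoint of the bail's hinge axis, in the pail's centre 96 mm above its underside; the axis runs along its x (the pail's x). The hinge ears are 66 mm to either side.
- bail (a joint): angle of the swing bail (rad): 0 = folded level to the pail's +y side, 1.57 = upright over the pail, 3.14 = folded to -y. It starts between 0 and 0.35. The hinge has light friction (about 0.035 N m): the bail stays where it is left. Push it up from below with a leaning finger, drawing the finger back a little as it rises: a finger that sticks to the grip drags the pail over.
- bail_mid (a point): middle of the straight wooden grip of the bail, on its centre line: 12 mm in diameter, 88 mm long, parallel to the hinge axis and 78 mm from it. Moves with the bail; its x runs along the grip. Bent wire 5 mm thick joins the grip's ends to the ears.
- hook: the empty fixed J hook of 8 mm steel bar under the shelf. Origin: top of its level part, midway along it, 235 mm above the bench; z up. The level part runs along its y; the shank rises to the shelf at y = -16 mm; it opens to +y. The grip crosses over the tip with its length along the hook's x, is lowered, and rests with its centre line 6 mm above the origin.
- hook_tip (a point): top of the hook's upturned tip: 18 mm to +y of the hook's origin and 14 mm above it. Axes as the hook's.
- shelf: fixed steel over-bench shelf, 640 mm long (its y), 75 mm deep, board 365 to 380 mm above the bench, on two 22 mm square posts at y = +-300 mm, open front and back. Origin on the bench below the line of the two hooks, which hang at y = +-120 mm; axes parallel to the hook's.
- shelf_edge (a point): middle of the board's lower edge on the robot's side: the board reaches from 35 mm to -x of the hooks to 40 mm to +x, 130 mm above the hook's origin. So at the hook the gripper must hold the grip near its robot-side end (about 30 mm from the middle) and lean back towards -x by 25 degrees or more (40 is good).
- ladle_hook: the other hook, 240 mm along the shelf, just like the empty one (same origin and axes), with a steel ladle hanging on it down to 165 mm below the origin, 68 mm across; all fixed.
- jar: bystander: amber glass jar, 76 mm across and 115 mm high, on the robot's right; origin at the centre of its underside.
- bowl: bystander: steel bowl, 130 mm across and 55 mm high, on the robot's left; origin at the centre of its underside. (Beyond the shelf lies a low fixed tray of pastries, 40 mm high, out of the way.)

How it is judged:
By the outcome, as a careful person would: the job done as asked, in the order asked, and still so for the second after the job is handed in, with the robot touching nothing.
It also fails if it takes over 69 s, if anything falls off the work surface, if the arm or the gripper's body presses on something with over 40 N, if the wrist force passes 120 N, or if a joint passes its speed limit or range.

## Working session

There is one attempt and no reset: what is moved stays moved. The work goes in short steps, Python scripts to look and compute and a tool call to move; the robot and the scene stay as the last step left them, time stands still between calls to the robot, and variables do not carry over. Pictures are saved under pics/ and viewed, about 8 in all and at most 12, crops included, and the job is handed in when it is done.

Besides the shell and the picture viewer there is one more tool, called by a JSON object that holds its "name" and its "arguments". drive_tool: Moves the arm, as the interface text tells. Its arguments: {"type":"object","properties":{"increments":{"type":"array","items":{"type":"array","items":{"type":"number"}}},"force":{"type":"number"}},"required":["increments"]}

```bash
ls; mkdir -p pics
python3 - <<'E'
from station import manip
import cv2, numpy as np
np.set_printoptions(precision=4,suppress=True)
s=manip.sense(); print(s['t'],s['tcp_pos'],s['tool_rot'],s['finger_gap'],manip.pinch_z)
for n in ("scene","side"):
    im=manip.snapshot(n); cv2.imwrite(f"pics/{n}0.png",im[...,::-1]); c=manip.camera_model(n); print(n,c['mtx'],c['k1'],c['cam_to_world'])
E
```

```text
pics
0.0 [0.2452 0.5741 0.2303] [ 0.2005  0.9797 -0.001  -0.0004] 0.9958389983411264 0.0187
scene [[452.2244   0.     274.1603]
 [  0.     452.2244 211.0695]
 [  0.       0.       1.    ]] -0.08996997746783915 [[ 0.5683  0.4974 -0.6554  1.3353]
 [ 0.8225 -0.3654  0.4359 -0.5099]
 [-0.0227 -0.7868 -0.6168  0.9491]
 [ 0.      0.      0.      1.    ]]
side [[484.0119   0.     284.4919]
 [  0.     484.0119 210.4337]
 [  0.       0.       1.    ]] -0.00889151897865558 [[-0.8996 -0.3248  0.2918  0.1343]
 [-0.4365  0.6505 -0.6216  0.975 ]
 [ 0.0121 -0.6866 -0.727   1.3122]
 [ 0.      0.      0.      1.    ]]
```

View pics/scene0.png

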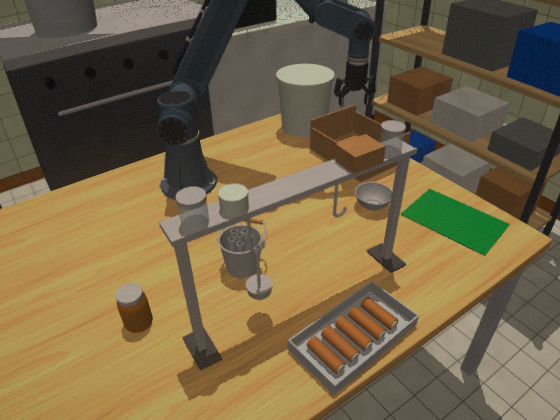

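View pics/side0.png

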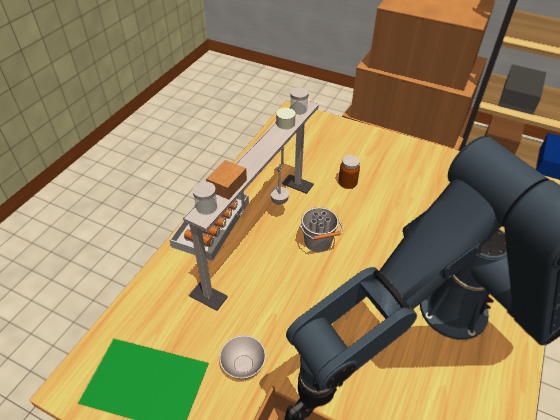

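The scene view shows the pail at about (241,250), the empty hook at (337,200), the ladle at (258,287), the jar at (135,308) and the bowl at (374,196). The side view shows the pail at (320,228) and its orange grip at (327,236). I'll zoom in on these next.

```bash
cat > h.py <<'E'
import cv2, numpy as np
from station import manip
np.set_printoptions(precision=4,suppress=True)
def ray(c,uv):
    m,k=c['mtx'],c['k1']
    p=cv2.undistortPoints(np.array([[uv]],float),m,np.array([k,0,0,0.]))[0,0]
    T=c['cam_to_world']; d=T[:3,:3]@np.array([p[0],p[1],1]); return T[:3,3],d/np.linalg.norm(d)
def on_z(c,uv,z):
    o,d=ray(c,uv); return o+d*(z-o[2])/d[2]
def tri(rays):
    A=sum(np.eye(3)-np.outer(d,d) for o,d in rays); b=sum((np.eye(3)-np.outer(d,d))@o for o,d in rays)
    X=np.linalg.solve(A,b); return X,[np.linalg.norm(np.cross(d,X-o)) for o,d in rays]
def proj(c,X):
    T=np.linalg.inv(c['cam_to_world']); p=T[:3,:3]@np.asarray(X,float)+T[:3,3]
    return cv2.projectPoints(p.reshape(1,1,3),np.zeros(3),np.zeros(3),c['mtx'],np.array([c['k1'],0,0,0.]))[0].ravel()
E
python3 - <<'E'
import cv2,numpy as np
a=cv2.imread('pics/scene0.png');b=cv2.imread('pics/side0.png')
A=cv2.resize(a[205:280,205:305],(400,300),interpolation=cv2.INTER_CUBIC)   #x4
B=cv2.resize(a[160:235,300:400],(400,300),interpolation=cv2.INTER_CUBIC)
C=cv2.resize(b[190:265,270:370],(400,300),interpolation=cv2.INTER_CUBIC)
D=cv2.resize(b[95:320,170:370],(400,300))
D=cv2.resize(b[150:225,180:280],(400,300),interpolation=cv2.INTER_CUBIC)
cv2.imwrite('pics/m1.png',np.vstack([np.hstack([A,B]),np.hstack([C,D])]))
E
```

```text
(no output)
```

View pics/m1.png

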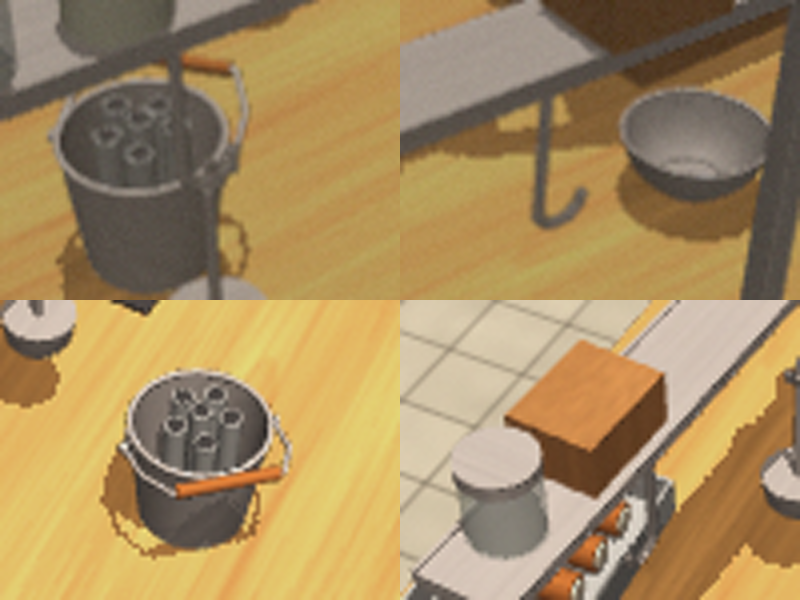

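Run:
```python
from h import *
a=cv2.imread('pics/scene0.png');b=cv2.imread('pics/side0.png')
S=manip.camera_model('scene');D=manip.camera_model('side')
c1=on_z(S,(240.5,239),.11);c2=on_z(D,(319.9,220.6),.11);print('pail rim',c1,c2)
def org(im,x0,y0,x1,y1):
    h=cv2.cvtColor(im[y0:y1,x0:x1],cv2.COLOR_BGR2HSV); m=cv2.inRange(h,(3,170,120),(14,255,255))
    n,l,st,ce=cv2.connectedComponentsWithStats(m); i=1+np.argmax(st[1:,4]); p=np.argwhere(l==i)[:,::-1]
    return p+[x0,y0]
for im,bx in((a,(240,210,275,235)),(b,(300,220,350,250))):
    p=org(im,*bx).astype(np.float32); print(len(p),cv2.minAreaRect(p),p.min(0),p.max(0))
L,e=tri([ray(S,(262.3,222)),ray(D,(315,237.8))]);print('endL',L,e)
R=on_z(D,(340.3,232.9),L[2]);print('R',R,np.linalg.norm(R-L))
h=on_z(S,(340.25,213.25),.235);print('hook',h,'tip',on_z(S,(445-400+400,0),.249) if 0 else on_z(S,(345,207.5),.249),'shank',on_z(S,(336.4,213.5),.235))
e0=on_z(S,(300,197.2),.365);e1=on_z(S,(400,161.2),.365);print('edge',e0,e1)
# ladle, posts feet
print('foot', on_z(S,(200,350),0),on_z(S,(387,258),0), on_z(D,(208,298),0),on_z(D,(297,184),0))
print('jar',on_z(S,(131,294),.115),on_z(D,(350,160),.115),'bowl',on_z(S,(374,193),.05),on_z(D,(242,356),.05))
```

```text
pail rim [ 0.492  -0.0648  0.11  ] [ 0.4901 -0.0638  0.11  ]
15 ((256.0, 220.5), (10.394155502319336, 1.3728129863739014), 11.309932708740234) [251. 219.] [261. 222.]
79 ((326.6131896972656, 235.10377502441406), (3.0100460052490234, 25.49324607849121), 79.3803482055664) [314. 232.] [339. 238.]
endL [0.4732 0.0202 0.1182] [np.float64(0.0009105839971530823), np.float64(0.0009105839971530415)]
R [ 0.407  -0.0366  0.1182] 0.08713190498026767
hook [0.6831 0.1249 0.235 ] tip [0.6853 0.1376 0.249 ] shank [0.6781 0.1163 0.235 ]
edge [ 0.7076 -0.0239  0.365 ] [0.7341 0.2614 0.365 ]
foot [ 0.6765 -0.304   0.    ] [0.7147 0.3041 0.    ] [0.7115 0.3062 0.    ] [ 0.6795 -0.2976  0.    ]
jar [ 0.5126 -0.3946  0.115 ] [ 0.5077 -0.3956  0.115 ] bowl [0.4984 0.4544 0.05  ] [0.5031 0.4518 0.05  ]
```

```bash
cat >> h.py <<'E'
from scipy.spatial.transform import Rotation as Ro
C=np.array([.491,-.064,0]); yaw=np.radians(41.5)
ex=np.array([np.cos(yaw),np.sin(yaw),0]); ey=np.array([-np.sin(yaw),np.cos(yaw),0]); ez=np.array([0,0,1.])
def frame(z,y,Rc):
    """tool rotation with axes z and y (y or -y, whichever turns less from Rc)"""
    c=[np.column_stack([np.cross(s*y,z),s*y,z]) for s in (1,-1)]
    return min((Ro.from_matrix(m) for m in c),key=lambda r:(Rc.inv()*r).magnitude())
def inc(p,R,s=None):
    s=s or manip.sense(); Rc=Ro.from_quat(s['tool_rot'])
    return np.round(np.r_[Rc.inv().apply(np.asarray(p)-s['tcp_pos'])*100,(Rc.inv()*R).as_rotvec()],3)
B=np.radians(45)
def push(th,s,gap=0,x=0):
    G=C+ez*.096+.078*(np.cos(th)*ey+np.sin(th)*ez)
    n=-np.cos(B)*ey+np.sin(B)*ez; d=-np.sin(B)*ey-np.cos(B)*ez
    return G-(.017+gap)*n+s*d+x*ex, d
E
python3 - <<'E'
from h import *
s=manip.sense();Rc=Ro.from_quat(s['tool_rot']);print(Rc.as_matrix())
p,d=push(.28,-.065,.008)
for y in (ex,np.cross(d,ex)):
    print(p,inc(p,frame(d,y,Rc),s))
w=manip.camera_model('wrist')['cam_to_world'];print(Rc.inv().apply(w[:3,3]-s['tcp_pos']),Rc.as_matrix().T@w[:3,:3])
E
```

```text
[[-0.9196  0.3929 -0.0011]
 [ 0.3929  0.9196 -0.0017]
 [ 0.0003 -0.0019 -1.    ]]
[0.3992 0.0398 0.1458] [-35.159 -43.075   8.531   0.172  -0.772   0.42 ]
[0.3992 0.0398 0.1458] [-35.159 -43.075   8.531   0.697  -0.443  -1.066]
[ 0.0779 -0.001  -0.1432] [[ 0.0003 -0.9527 -0.3038]
 [ 1.      0.0003 -0.0002]
 [ 0.0003 -0.3038  0.9527]]
```

{"name": "drive_tool", "arguments": {"increments": [[255,-17.6,-21.5,2,0.086,-0.386,0.21],[255,-17.6,-21.5,2,0.086,-0.386,0.21],[255,-17.6,-21.5,2,0.086,-0.386,0.21],[255,-17.6,-21.5,2,0.086,-0.386,0.21],[255,-17.6,-21.5,2,0.086,-0.386,0.21],[255,-35.2,-43.1,8.5,0.172,-0.772,0.42],[255,-35.2,-43.1,8.5,0.172,-0.772,0.42],[255,-35.2,-43.1,8.5,0.172,-0.772,0.42],[255,-35.2,-43.1,8.5,0.172,-0.772,0.42],[255,-35.2,-43.1,8.5,0.172,-0.772,0.42],[255,-35.2,-43.1,8.5,0.172,-0.772,0.42],[255,-35.2,-43.1,8.5,0.172,-0.772,0.42],[255,-35.2,-43.1,8.5,0.172,-0.772,0.42],[255,-35.2,-43.1,8.5,0.172,-0.772,0.42]], "force": 40}}

```text
t: 1.5
tcp_pos: [0.4048, 0.0628, 0.1701]
tool_rot: [0.388, 0.843, -0.167, 0.334]
force: [-0.3, -0.1, 0.6]
finger_gap: 0.001
```

Run:
```python
from h import *
s=manip.sense();Rc=Ro.from_quat(s['tool_rot']);print(s['q'],s['qd'])
p,d=push(.28,-.065,.008)
print(inc(p,frame(d,ex,Rc),s))
im=manip.snapshot('wrist');cv2.imwrite('pics/w1.png',im[...,::-1])
```

```text
[ 0.3611  0.505   2.2234 -1.4299  0.727   0.9269] [ 0.0349  0.0003  0.008   0.0011  0.0012 -0.0022]
[ 0.7   -1.86   2.75  -0.033 -0.021 -0.002]
```

View pics/w1.png

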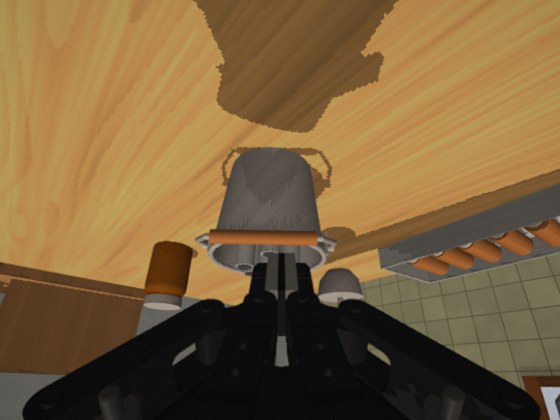

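Wrist view (upside down): the grip runs from (210,238) to (316,238), with the closed fingers aimed at it from just below. Joint 4 is at its limit, so I'll swing the lean 20° towards the robot.

```bash
cat >> h.py <<'E'
def push(th,s,gap=0,x=0,a=np.radians(20)):
    G=C+ez*.096+.078*(np.cos(th)*ey+np.sin(th)*ez)
    d=np.sin(B)*(np.sin(a)*ex-np.cos(a)*ey)-np.cos(B)*ez
    n=np.cross(d,ex); n*=np.sign(n[2])/np.linalg.norm(n)
    return G-(.017+gap)*n+s*d+x*ex, d, np.cross(d,n)
E
python3 - <<'E'
from h import *
s=manip.sense();Rc=Ro.from_quat(s['tool_rot']);W=manip.camera_model('wrist')
im=manip.snapshot('wrist')[200:270,150:380]
m=cv2.inRange(cv2.cvtColor(im,cv2.COLOR_RGB2HSV),(3,170,90),(13,255,255));n,l,st,ce=cv2.connectedComponentsWithStats(m);i=1+np.argmax(st[1:,4]);print(st[i]+[150,200,0,0,0],ce[i]+[150,200])
for th in (.24,.28,.32):
  G=C+ez*.096+.078*(np.cos(th)*ey+np.sin(th)*ez); print(th,[proj(W,G+k*ex) for k in(-.044,0,.044)])
print('ears',[proj(W,C+ez*.096+k*ex) for k in(-.066,.066)])
p,d,y=push(.28,-.065,.008);R=frame(d,y,Rc)
print(p,inc(p,R,s));
E
```

```text
[ 209  232  107   13 1163] [262.4205 238.227 ]
0.24 [array([209.548 , 230.1599]), array([262.1507, 230.7934]), array([315.4307, 231.3954])]
0.28 [array([209.2851, 233.8646]), array([262.0352, 234.5259]), array([315.4669, 235.1491])]
0.32 [array([209.0601, 237.6089]), array([261.9328, 238.2982]), array([315.4907, 238.9426])]
ears [array([207.6969, 243.5522]), array([330.2095, 245.1531])]
[0.3889 0.0277 0.1464] [ 0.459 -3.439  2.948 -0.277  0.01  -0.   ]
```

{"name": "drive_tool", "arguments": {"increments": [[255,0.5,-3.4,2.9,-0.277,0.01,0],[255,0.5,-3.4,2.9,-0.277,0.01,0],[255,0.5,-3.4,2.9,-0.277,0.01,0],[255,0.5,-3.4,2.9,-0.277,0.01,0],[255,0.5,-3.4,2.9,-0.277,0.01,0],[255,0.5,-3.4,2.9,-0.277,0.01,0]]}}

```text
t: 2.2
tcp_pos: [0.3982, 0.074, 0.2459]
tool_rot: [0.346, 0.867, -0.058, 0.354]
force: [-0.4, 0.7, 0.5]
finger_gap: -0.003
```

Run:
```python
from h import *
s=manip.sense();Rc=Ro.from_quat(s['tool_rot']);print(s['q'],s['tcp_pos'])
th0=.32
p,d,y=push(th0,-.065,.008);R=frame(d,y,Rc);print('pre',inc(p,R,s))
print('in',inc(push(th0,.016,.008)[0],R,s),'corner gap ok')
for f in np.linspace(0,1,15):
    th=th0+f*(1.6-th0); print(inc(push(th,.016-.010*f,0)[0],R,s))
```

```text
[ 0.2638  0.2135  2.2908 -1.4301  0.51    0.7157] [0.3982 0.074  0.2459]
pre [ 4.132 -5.501  8.289 -0.042 -0.042  0.001]
in [ 3.789 -5.165 16.375 -0.042 -0.042  0.001] corner gap ok
[ 2.989 -5.167 16.341 -0.042 -0.042  0.001]
[ 2.364 -5.109 15.938 -0.042 -0.042  0.001]
[ 1.711 -5.062 15.593 -0.042 -0.042  0.001]
[ 1.035 -5.029 15.308 -0.042 -0.042  0.001]
[ 0.342 -5.008 15.085 -0.042 -0.042  0.001]
[-0.363 -5.    14.924 -0.042 -0.042  0.001]
[-1.072 -5.005 14.827 -0.042 -0.042  0.001]
[-1.781 -5.023 14.794 -0.042 -0.042  0.001]
[-2.483 -5.055 14.824 -0.042 -0.042  0.001]
[-3.172 -5.099 14.917 -0.042 -0.042  0.001]
[-3.843 -5.155 15.071 -0.042 -0.042  0.001]
[-4.49  -5.224 15.285 -0.042 -0.042  0.001]
[-5.108 -5.303 15.555 -0.042 -0.042  0.001]
[-5.691 -5.394 15.88  -0.042 -0.042  0.001]
[-6.235 -5.494 16.256 -0.042 -0.042  0.001]
```

Joint 4 is still limiting, so I'll use a smaller lean of 25°, mostly sideways, which keeps that joint inside its range.

```bash
sed -i 's/^B=np.radians(45)/B=np.radians(25)/; s/a=np.radians(20)):/a=np.radians(3)):/' h.py
python3 - <<'E'
from h import *
s=manip.sense();Rc=Ro.from_quat(s['tool_rot'])
p,d,y=push(.32,-.07,.01);R=frame(d,y,Rc);print('pre',p,inc(p,R,s))
E
```

```text
pre [0.405  0.0309 0.1726] [ 2.041 -3.879  7.324  0.178  0.275  0.041]
```

{"name": "drive_tool", "arguments": {"increments": [[255,0,0,0,0.178,0.275,0.041],[255,0,0,0,0.178,0.275,0.041],[255,0,0,0,0.178,0.275,0.041],[255,2,-3.9,7.3,0.178,0.275,0.041],[255,2,-3.9,7.3,0.178,0.275,0.041],[255,2,-3.9,7.3,0.178,0.275,0.041],[255,2,-3.9,7.3,0.178,0.275,0.041]]}}

```text
t: 2.9
tcp_pos: [0.4042, 0.0298, 0.1722]
tool_rot: [0.399, 0.891, -0.08, 0.2]
force: [0.5, 0.3, 0.5]
finger_gap: 0.0
```

```bash
cat > p.py <<'E'
from h import *
s=manip.sense();Rc=Ro.from_quat(s['tool_rot']);print(s['q'],s['tcp_pos'])
th0=.32
p,d,y=push(th0,-.07,.01);R=frame(d,y,Rc);print('pre',inc(p,R,s))
print('in',inc(push(th0,.016,.008)[0],R,s))
for f in np.linspace(0,1,17):
    th=th0+f*(1.6-th0); print(inc(push(th,.016-.009*f,0)[0],R,s)[:3])
E
python3 p.py
```

```text
[ 0.0268  0.3364  2.2063 -0.842   0.4288  0.0447] [0.4042 0.0298 0.1722]
pre [ 0.011  0.127 -0.046 -0.004 -0.002 -0.   ]
in [-0.207  0.159  8.554 -0.004 -0.002 -0.   ]
[-1.007  0.159  8.552]
[-1.452  0.167  8.058]
[-1.93   0.174  7.602]
[-2.439  0.181  7.184]
[-2.975  0.186  6.809]
[-3.534  0.191  6.477]
[-4.114  0.195  6.191]
[-4.711  0.199  5.953]
[-5.32   0.201  5.762]
[-5.937  0.202  5.62 ]
[-6.56   0.203  5.529]
[-7.184  0.203  5.487]
[-7.804  0.201  5.494]
[-8.417  0.199  5.551]
[-9.02   0.196  5.657]
[-9.607  0.192  5.811]
[-10.176   0.187   6.01 ]
```

{"name": "drive_tool", "arguments": {"increments": [[255,0,0.1,2,0,0,0],[255,-0.1,0.1,4,0,0,0],[255,-0.1,0.1,6,0,0,0],[255,-0.2,0.15,7.5,0,0,0],[255,-0.2,0.15,8.5,0,0,0],[255,-0.2,0.15,8.5,0,0,0],[255,-0.5,0.15,8.5,0,0,0],[255,-0.7,0.15,8.5,0,0,0],[255,-0.7,0.15,8.5,0,0,0]]}}

```text
t: 3.8
tcp_pos: [0.4366, 0.0009, 0.1013]
tool_rot: [0.4, 0.891, -0.079, 0.201]
force: [0.1, 0.3, 1.0]
finger_gap: -0.002
```

```bash
python3 p.py | head -8
python3 - <<'E'
from h import *
a=manip.snapshot('side')[180:270,260:380,::-1];b=manip.snapshot('wrist')[...,::-1]
cv2.imwrite('pics/m2.png',np.hstack([cv2.resize(a,(400,300)),cv2.resize(b,(400,300))]))
E
```

```text
[-0.0593  0.5466  2.2201 -1.4293  0.2909  0.5876] [0.4366 0.0009 0.1013]
pre [ 0.928 -0.203 -8.297 -0.001  0.    -0.001]
in [ 0.729 -0.197  0.303 -0.001  0.    -0.001]
[-0.071 -0.196  0.303]
[-0.517 -0.186 -0.189]
[-0.996 -0.177 -0.645]
[-1.506 -0.168 -1.061]
[-2.043 -0.161 -1.435]
```

View pics/m2.png

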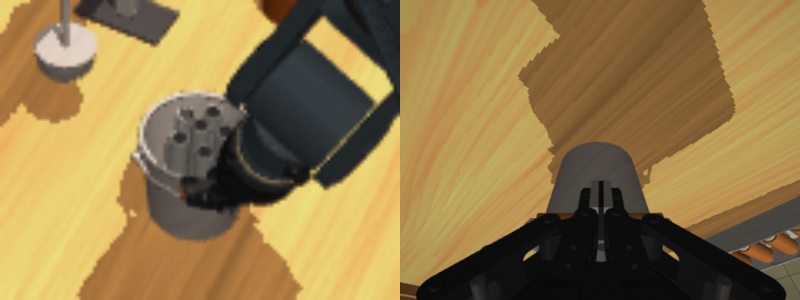

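The side crop shows the fingers under the grip at about (195,190), and the wrist view shows the grip just ahead of the fingertips. I'll push up now.

{"name": "drive_tool", "arguments": {"increments": [[255,-0.3,-0.15,0.05,0,0,0],[255,-0.5,-0.15,-0.2,0,0,0],[255,-0.75,-0.15,-0.4,0,0,0],[255,-1.0,-0.15,-0.65,0,0,0],[255,-1.25,-0.15,-0.85,0,0,0],[255,-1.5,-0.15,-1.05,0,0,0],[255,-1.75,-0.15,-1.25,0,0,0],[255,-2.05,-0.15,-1.45,0,0,0]]}}

```text
t: 4.7
tcp_pos: [0.4425, -0.0096, 0.1222]
tool_rot: [0.4, 0.891, -0.079, 0.2]
force: [-0.6, 1.0, 0.7]
finger_gap: 0.002
```

```bash
python3 p.py
python3 - <<'E'
from h import *
a=manip.snapshot('side')[180:270,260:380,::-1];b=manip.snapshot('scene')[190:280,200:320,::-1]
cv2.imwrite('pics/m3.png',np.hstack([cv2.resize(a,(400,300)),cv2.resize(b,(400,300))]))
E
```

```text
[-0.0888  0.4892  2.1948 -1.1738  0.3018  0.2928] [ 0.4425 -0.0096  0.1222]
pre [ 2.891  0.013 -6.89  -0.002 -0.002 -0.001]
in [ 2.67   0.032  1.709 -0.002 -0.002 -0.001]
[1.87  0.033 1.707]
[1.426 0.042 1.214]
[0.948 0.05  0.757]
[0.439 0.058 0.339]
[-0.097  0.064 -0.036]
[-0.656  0.07  -0.368]
[-1.236  0.075 -0.654]
[-1.832  0.079 -0.893]
[-2.441  0.082 -1.084]
[-3.059  0.084 -1.225]
[-3.682  0.086 -1.317]
[-4.305  0.086 -1.359]
[-4.926  0.085 -1.352]
[-5.539  0.083 -1.295]
[-6.141  0.08  -1.189]
[-6.729  0.076 -1.036]
[-7.298  0.072 -0.836]
```

View pics/m3.png

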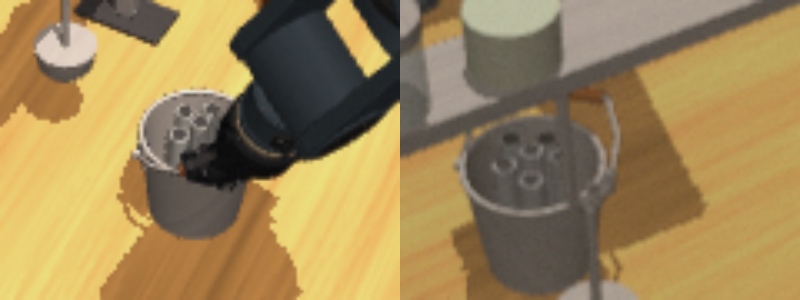

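The bail is rising (grip near (580,97) in the right panel), the pail hasn't moved and the force is about 1 N. I'll carry on to upright.

{"name": "drive_tool", "arguments": {"increments": [[255,-0.3,0.05,-0.15,0,0,0],[255,-0.65,0.05,-0.35,0,0,0],[255,-1.0,0.05,-0.55,0,0,0],[255,-1.4,0.05,-0.75,0,0,0],[255,-1.8,0.05,-0.9,0,0,0],[255,-2.2,0.05,-1.0,0,0,0],[255,-2.6,0.05,-1.1,0,0,0],[255,-3.05,0.05,-1.2,0,0,0],[255,-3.5,0.05,-1.3,0,0,0],[255,-3.95,0.05,-1.35,0,0,0],[255,-4.4,0.05,-1.35,0,0,0],[255,-4.9,0.05,-1.35,0,0,0],[255,-5.4,0.05,-1.3,0,0,0],[255,-5.85,0.05,-1.25,0,0,0],[255,-6.3,0.05,-1.15,0,0,0],[255,-6.7,0.05,-1.05,0,0,0],[255,-7.05,0.05,-0.95,0,0,0],[255,-7.3,0.05,-0.85,0,0,0],[255,-7.3,0.05,-0.85,0,0,0]]}}

```text
t: 6.7
tcp_pos: [0.4854, -0.0567, 0.1608]
tool_rot: [0.4, 0.891, -0.079, 0.201]
force: [-1.0, 0.2, 0.0]
finger_gap: -0.003
```

```bash
python3 p.py | tail -1
python3 - <<'E'
from h import *
a=manip.snapshot('side')[180:270,260:380,::-1];b=manip.snapshot('scene')[190:280,200:320,::-1]
cv2.imwrite('pics/m4.png',np.hstack([cv2.resize(a,(400,300)),cv2.resize(b,(400,300))]))
E
```

```text
[ 0.107 -0.049 -0.009]
```

View pics/m4.png

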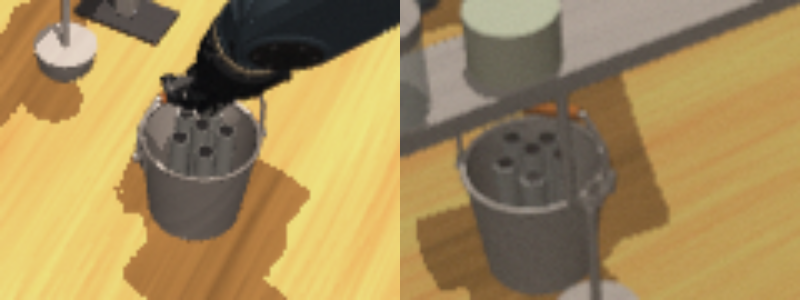

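The bail is upright with the grip near (555,108) in the scene panel, and the pail has stayed put. I'll back off, then swing round to the grasp pose.

```bash
cat > g.py <<'E'
from h import *
s=manip.sense();Rc=Ro.from_quat(s['tool_rot']);print(s['q'],s['tcp_pos'])
b=np.radians(40); d=np.sin(b)*ex-np.cos(b)*ez
R=Ro.from_matrix(np.column_stack([np.cross(ey,d),ey,d]))
G=C+ez*.174; P=G-.030*ex+.0187*d
ret=s['tcp_pos']+Rc.apply([.015,0,-.12])
for k in (.12,.1,0): print(k,P-k*d,inc(P-k*d,R,s))
E
python3 g.py
```

```text
[-0.1989  0.4187  2.0779 -0.7277  0.3652 -0.2775] [ 0.4852 -0.0565  0.1608]
0.12 [ 0.4198 -0.127   0.2516] [-4.699 -9.404 -8.032 -0.828 -0.192 -1.33 ]
0.1 [ 0.4294 -0.1185  0.2363] [-4.052 -8.148 -6.616 -0.828 -0.192 -1.33 ]
0 [ 0.4775 -0.0759  0.1597] [-0.818 -1.869  0.463 -0.828 -0.192 -1.33 ]
```

{"name": "drive_tool", "arguments": {"increments": [[255,1.5,0,0,0,0,0],[255,3,0,-3,0,0,0],[255,3,0,-7,0,0,0],[255,3,0,-10,0,0,0],[120,3,0,-10,0,0,0]]}}

```text
t: 7.3
tcp_pos: [0.4384, -0.0048, 0.242]
tool_rot: [0.399, 0.891, -0.078, 0.204]
force: [0.6, 0.9, 0.1]
finger_gap: 0.155
```

```bash
python3 g.py
```

```text
[-0.0763  0.199   2.0743 -0.523   0.5892 -0.4072] [ 0.4384 -0.0048  0.242 ]
0.12 [ 0.4198 -0.127   0.2516] [-7.592 -9.546  2.258 -0.826 -0.185 -1.328]
0.1 [ 0.4294 -0.1185  0.2363] [-6.939 -8.298  3.677 -0.826 -0.185 -1.328]
0 [ 0.4775 -0.0759  0.1597] [-3.67  -2.056 10.774 -0.826 -0.185 -1.328]
```

{"name": "drive_tool", "arguments": {"increments": [[120,-3,-3,0,-0.3,-0.07,-0.5],[120,-3,-3,0,-0.3,-0.07,-0.5],[120,-3,-3,0,-0.3,-0.07,-0.5],[120,-3,-3,0,-0.3,-0.07,-0.5],[120,-7.6,-9.5,2.3,-0.826,-0.185,-1.328],[120,-7.6,-9.5,2.3,-0.826,-0.185,-1.328],[120,-7.6,-9.5,2.3,-0.826,-0.185,-1.328],[120,-7.6,-9.5,2.3,-0.826,-0.185,-1.328],[120,-7.6,-9.5,2.3,-0.826,-0.185,-1.328],[120,-7.6,-9.5,2.3,-0.826,-0.185,-1.328],[120,-7.6,-9.5,2.3,-0.826,-0.185,-1.328],[120,-7.6,-9.5,2.3,-0.826,-0.185,-1.328],[120,-7.6,-9.5,2.3,-0.826,-0.185,-1.328],[120,-7.6,-9.5,2.3,-0.826,-0.185,-1.328]]}}

```text
t: 8.7
tcp_pos: [0.4537, -0.0965, 0.284]
tool_rot: [-0.119, 0.968, 0.054, 0.216]
force: [0.7, -0.7, 0.1]
finger_gap: 0.527
```

```bash
python3 g.py
python3 - <<'E'
from h import *
W=manip.camera_model('wrist');b=manip.snapshot('wrist')[...,::-1];cv2.imwrite('pics/w5.png',b)
print([proj(W,C+ez*.174+k*ex) for k in (-.044,0,.044)],[proj(W,C+ez*.096+k*ex) for k in (-.066,.066)])
E
```

```text
[-0.7153  0.1291  2.0064  0.5313  0.8582 -2.8532] [ 0.4537 -0.0965  0.284 ]
0.12 [ 0.4198 -0.127   0.2516] [ 5.011 -2.26   1.065 -0.209 -0.235 -0.422]
0.1 [ 0.4294 -0.1185  0.2363] [ 4.649 -1.764  2.968 -0.209 -0.235 -0.422]
0 [ 0.4775 -0.0759  0.1597] [ 2.837  0.72  12.483 -0.209 -0.235 -0.422]
[array([277.31  , 157.9641]), array([300.0471, 194.6595]), array([318.5681, 224.5905])] [array([262.8981,  94.1289]), array([316.155 , 188.9938])]
```

View pics/w5.png

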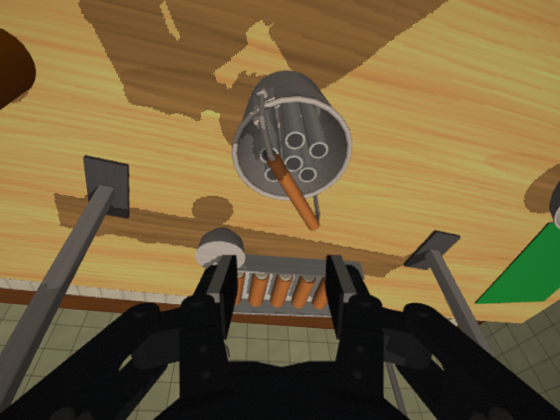

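The wrist view confirms the upright grip, from about (270,155) to (315,228), close to the predicted (277,158) to (319,225). Joint 6 is at its limit, though. Before choosing the grasp I'll fit a kinematic model to the recorded poses.

```bash
cat > kin.py <<'E'
from h import *
from scipy.optimize import least_squares
D=np.array([[.989,.527,1.433,0,1.181,-.178,.2452,.5741,.2303],[.3611,.505,2.2234,-1.4299,.727,.9269,.4048,.0628,.1701],
[.2638,.2135,2.2908,-1.4301,.51,.7157,.3982,.074,.2459],[.0268,.3364,2.2063,-.842,.4288,.0447,.4042,.0298,.1722],
[-.0593,.5466,2.2201,-1.4293,.2909,.5876,.4366,.0009,.1013],[-.0888,.4892,2.1948,-1.1738,.3018,.2928,.4425,-.0096,.1222],
[-.1989,.4187,2.0779,-.7277,.3652,-.2775,.4852,-.0565,.1608],[-.0763,.199,2.0743,-.523,.5892,-.4072,.4384,-.0048,.242],
[-.7153,.1291,2.0064,.5313,.8582,-2.8532,.4537,-.0965,.284]])
rz=lambda a:Ro.from_euler('z',a).as_matrix(); ry=lambda a:Ro.from_euler('y',a).as_matrix()
def J(q):
    A=rz(q[0]);Bm=A@ry(q[1]);Cm=A@ry(q[1]+q[2]);Dm=Cm@rz(q[3])@ry(q[4])
    # base xyz-offset, upper arm (x,z), forearm (x,z), tool z
    return np.column_stack([A[:,1],A[:,2],Bm[:,2],Cm[:,0],Cm[:,2],Dm[:,2]]),Dm
M=np.vstack([J(r)[0] for r in D]); b=D[:,6:].ravel()
w,*_=np.linalg.lstsq(M,b,rcond=None)
def fk(q): m,Dm=J(q); return m@w, Ro.from_matrix(Dm@rz(q[5]+K))
K=0
if __name__=='__main__':
    print('par',w,'res mm',np.abs(M@w-b).max()*1e3)
lo=np.array([-3.08,-.75,.22,-1.43,0,-2.85]);hi=np.array([3.08,2.2,2.44,4.57,2.65,2.85])
def ik(p,R,q0):
    f=lambda q:np.r_[(fk(q)[0]-p)*5,(R.inv()*fk(q)[1]).as_rotvec()]
    r=least_squares(f,np.clip(q0,lo+.01,hi-.01),bounds=(lo,hi)); return r.x,np.linalg.norm(r.fun)
E
python3 - <<'E'
from kin import *
print(w,np.abs(M@w-b).max()*1e3)
s=manip.sense();print((fk(s['q'])[1].inv()*Ro.from_quat(s['tool_rot'])).as_rotvec(), (fk(D[0])[1].inv()*Ro.from_quat([.2005,.9797,-.001,-.0004])).as_rotvec())
E
```

```text
[0.111  0.2735 0.5882 0.114  0.3911 0.2969] 0.858996491688524
[-0.     -0.      1.5708] [0.0017 0.0025 1.5707]
```

```bash
sed -i 's/^K=0/K=np.pi\/2/' kin.py
cat > plan.py <<'E'
from kin import *
q=np.array(manip.sense()['q'])
hk=np.array([.682,.125,.235]);hy=np.radians(-4);hx=np.array([np.cos(hy),np.sin(hy),0]);hyv=np.array([-np.sin(hy),np.cos(hy),0])
def pose(G,x,y,b,sg,off=.030,back=0):
    d=np.sin(b)*x-np.cos(b)*ez; R=Ro.from_matrix(np.column_stack([np.cross(sg*y,d),sg*y,d]))
    return G-off*x+(.0187-back)*d,R
def best(p,R):
    r=[ik(p,R,g) for g in (q,[.2,.5,1.8,0,.8,-1],[.2,.5,1.8,3,.5,1],[-.5,.5,1.8,1.5,.5,0],[.2,.5,1.8,1,.5,-2])]
    return min(r,key=lambda t:t[1])
if __name__=='__main__':
  for sg,n in((1,'under'),(-1,'up')):
    for bd in (25,30,35,40,50):
      b=np.radians(bd)
      for nm,G,x,y in(('grasp',C+ez*.174,ex,ey),('lift',C+ez*.27,ex,ey),('hook',hk+ez*.03,hx,hyv)):
        Q,e=best(*pose(G,x,y,b,sg)); print(n,bd,nm,Q,'%.3f'%e)
E
python3 plan.py
```

```text
under 25 grasp [-0.6739  0.4398  2.0469  0.6999  0.7028  2.7605] 0.000
under 25 lift [-0.7183  0.2569  1.9785  0.6243  0.9281  2.85  ] 0.071
under 25 hook [ 0.0452  0.4428  1.6291 -0.0816  0.6375 -1.4009] 0.000
under 30 grasp [-0.7281  0.4575  2.0776  0.8399  0.7299  2.5846] 0.000
under 30 lift [-0.7305  0.261   1.9769  0.6604  0.9508  2.85  ] 0.004
under 30 hook [ 0.0499  0.4314  1.6906 -0.1244  0.5024 -1.3578] 0.000
under 35 grasp [-0.781   0.4825  2.1061  0.9629  0.7716  2.4213] 0.000
under 35 lift [-0.781   0.2749  2.0077  0.7654  0.9722  2.7253] 0.000
under 35 hook [ 0.0548  0.4258  1.7505 -0.2012  0.3648 -1.2802] 0.000
under 40 grasp [-0.8319  0.5149  2.1323  1.0659  0.8247  2.2733] 0.000
under 40 lift [-0.8319  0.2961  2.0395  0.8664  1.0037  2.597 ] 0.000
under 40 hook [ 0.0598  0.4268  1.8084 -0.3765  0.228  -1.1037] 0.000
under 50 grasp [-0.9245  0.6005  2.1756  1.2131  0.9533  2.0232] 0.000
under 50 lift [-0.9245  0.3599  2.0983  1.0362  1.092   2.3593] 0.000
under 50 hook [0.0697 0.4505 1.9164 3.9974 0.1416 0.81  ] 0.000
up 25 grasp [-0.6739  0.4398  2.0469  0.6999  0.702
[... 258 characters left out ...]
6559  0.9513 -0.2836] 0.000
up 30 hook [ 0.0499  0.4314  1.6906 -0.1244  0.5024  1.7837] 0.000
up 35 grasp [-0.781   0.4825  2.1061  0.9629  0.7716 -0.7203] 0.000
up 35 lift [-0.781   0.2749  2.0077  0.7654  0.9722 -0.4163] 0.000
up 35 hook [ 0.0548  0.4258  1.7505 -0.2012  0.3648  1.8614] 0.000
up 40 grasp [-0.8319  0.5149  2.1323  1.0659  0.8247 -0.8683] 0.000
up 40 lift [-0.8319  0.2961  2.0395  0.8664  1.0037 -0.5445] 0.000
up 40 hook [ 0.0598  0.4268  1.8084 -0.3765  0.228   2.0379] 0.000
up 50 grasp [-0.9245  0.6005  2.1756  1.2131  0.9533 -1.1184] 0.000
up 50 lift [-0.9245  0.3599  2.0983  1.0362  1.092  -0.7823] 0.000
up 50 hook [ 0.0697  0.4505  1.9164  3.9974  0.1416 -2.3316] 0.000
```

```bash
cat > g2.py <<'E'
from plan import *
import sys
s=manip.sense()
b=np.radians(42)
for k in (.1,0):
    p,R=pose(C+ez*.174,ex,ey,b,-1,.032,k); print(k,p,inc(p,R,s),ik(p,R,np.r_[q[:5],-.5]))
for z in (.03,0.006):
  for bd in (40,42,44): print('hook',bd,ik(*pose(hk+ez*z,hx,hyv,np.radians(bd),-1,.032),[.06,.43,1.8,-.38,.23,2]))
E
python3 g2.py
```

```text
0.1 [ 0.4263 -0.1213  0.2344] [ 5.296 -1.889  2.988 -0.369  0.299  2.687] (array([-1.0393,  0.3387,  2.1071,  0.8519,  1.0607, -0.7658]), np.float64(3.944675905298653e-10))
0 [ 0.4764 -0.0769  0.1601] [ 3.185  0.723 12.407 -0.369  0.299  2.687] (array([-0.8568,  0.5296,  2.1433,  1.0984,  0.8501, -0.9258]), np.float64(7.754070346200446e-15))
hook 40 (array([ 0.0603,  0.4246,  1.8128, -0.3815,  0.226 ,  2.0434]), np.float64(6.745569912485399e-12))
hook 42 (array([ 0.0624,  0.4269,  1.8353, -0.5329,  0.1745,  2.1956]), np.float64(2.580973512501735e-12))
hook 44 (array([ 0.0644,  0.4305,  1.8574, -0.8029,  0.1296,  2.4663]), np.float64(2.2746891513854023e-15))
hook 40 (array([ 0.0603,  0.464 ,  1.8353, -0.5153,  0.1701,  2.1799]), np.float64(1.8977185945132722e-10))
hook 42 (array([ 0.0624,  0.4676,  1.8573, -0.7891,  0.1246,  2.4545]), np.float64(1.3864402679191433e-15))
hook 44 (array([ 0.0634,  0.4711,  1.8751, -1.1846,  0.0981,  2.85  ]), np.float64(0.005620475267812958))
```

```bash
sed -i 's/b=np.radians(42)/b=np.radians(38)/' g2.py; python3 g2.py | head -2
```

```text
0.1 [ 0.4295 -0.1184  0.2381] [ 4.792 -1.676  2.837 -0.274  0.279  2.693] (array([-0.9839,  0.304 ,  2.0815,  0.7919,  1.0293, -0.6549]), np.float64(5.868348717494477e-12))
0 [ 0.4757 -0.0776  0.1593] [ 3.301  0.674 12.442 -0.274  0.279  2.693] (array([-0.8171,  0.5007,  2.1237,  1.0248,  0.8039, -0.8143]), np.float64(3.91645631165246e-11))
```

{"name": "drive_tool", "arguments": {"increments": [[120,4.8,-1.7,0,-0.14,0.14,1.35],[120,4.8,-1.7,0,-0.14,0.14,1.35],[120,4.8,-1.7,0,-0.14,0.14,1.35],[120,4.8,-1.7,0,-0.14,0.14,1.35],[120,4.8,-1.7,0,-0.14,0.14,1.35],[120,4.8,-1.7,0,-0.14,0.14,1.35],[120,4.8,-1.7,0,-0.14,0.14,1.35],[120,4.8,-1.7,0,-0.14,0.14,1.35],[120,4.8,-1.7,0,-0.14,0.14,1.35],[120,4.8,-1.7,2.8,-0.274,0.279,2.693],[120,4.8,-1.7,2.8,-0.274,0.279,2.693],[120,4.8,-1.7,2.8,-0.274,0.279,2.693],[120,4.8,-1.7,2.8,-0.274,0.279,2.693],[120,4.8,-1.7,2.8,-0.274,0.279,2.693],[120,4.8,-1.7,2.8,-0.274,0.279,2.693],[120,4.8,-1.7,2.8,-0.274,0.279,2.693],[120,4.8,-1.7,2.8,-0.274,0.279,2.693],[120,4.8,-1.7,2.8,-0.274,0.279,2.693],[120,4.8,-1.7,2.8,-0.274,0.279,2.693],[120,4.8,-1.7,2.8,-0.274,0.279,2.693]]}}

```text
t: 10.75
tcp_pos: [0.4265, -0.1172, 0.2366]
tool_rot: [0.885, 0.333, 0.304, -0.116]
force: [-0.1, -0.2, 0.0]
finger_gap: 0.531
```

```bash
python3 g2.py|head -2
python3 - <<'E'
from h import *
W=manip.camera_model('wrist');b=manip.snapshot('wrist')[...,::-1].copy();
h=cv2.cvtColor(b,cv2.COLOR_BGR2HSV);m=cv2.inRange(h,(3,170,80),(13,255,255));n,l,st,ce=cv2.connectedComponentsWithStats(m)
for i in range(1,n):
    if st[i,4]>80: print(st[i],ce[i], cv2.minAreaRect(np.argwhere(l==i)[:,::-1].astype(np.float32)))
pp=[proj(W,C+ez*.174+k*ex) for k in (-.044,0,.044)];print(pp)
for u in pp: cv2.circle(b,tuple(int(round(v)) for v in u),3,(0,255,0),1)
cv2.imwrite('pics/w6.png',b)
E
```

```text
0.1 [ 0.4295 -0.1184  0.2381] [ 0.21   0.285 -0.024 -0.001 -0.    -0.005] (array([-0.9839,  0.304 ,  2.0815,  0.7919,  1.0293, -0.6549]), np.float64(2.393317159714521e-13))
0 [ 0.4757 -0.0776  0.1593] [ 0.206  0.293  9.976 -0.001 -0.    -0.005] (array([-0.8171,  0.5007,  2.1237,  1.0248,  0.8039, -0.8143]), np.float64(1.5500917148772795e-13))
[326   0  36  24 432] [342.0671   9.5139] ((343.5000305175781, 7.499999046325684), (15.55634880065918, 35.35533905029297), 45.0)
[349   0  41  39 698] [370.086   16.6633] ((370.5240173339844, 15.874068260192871), (16.46885108947754, 45.68339538574219), 42.79739761352539)
[373   8  42  44 771] [395.2983  28.1064] ((394.891357421875, 28.44654655456543), (17.322996139526367, 48.97416687011719), 40.23635482788086)
[398  20  42  46 820] [420.8134  41.1085] ((420.3643798828125, 41.536277770996094), (18.422313690185547, 50.38053512573242), 38.1572265625)
[425  33  42  47 866] [447.2333  54.5508] ((447.0743103027344, 54.69596862792969), (19.297107696533203, 50.56772232055664), 35.53767776489258)
[ 282  129   15  101 1293] [289.0387 180.0449] ((289.0, 179.0), (100.0, 14.0), 90.0)
[array([284.4724, 228.6005]), array([284.1039, 176.3827]), array([283.7742, 130.3457])]
```

View pics/w6.png

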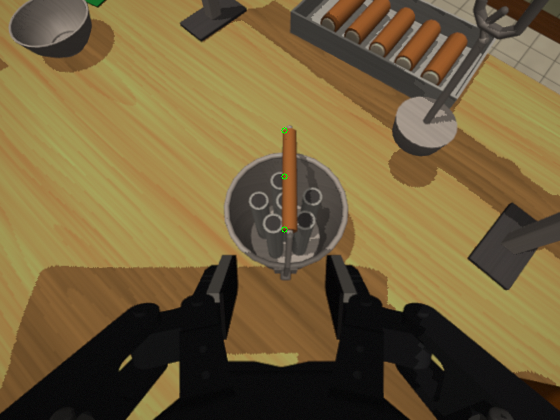

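The wrist view shows the grip vertical at column 289, rows 129–230. That is 5 px (about 4 mm) right of the prediction, so I'll shift tool y by +4 mm and go in.

{"name": "drive_tool", "arguments": {"increments": [[120,0.2,0.7,2,0,0,-0.005],[120,0.2,0.7,4,0,0,-0.005],[120,0.2,0.7,6,0,0,-0.005],[120,0.2,0.7,8,0,0,-0.005],[120,0.2,0.7,9,0,0,-0.005],[120,0.2,0.7,10,0,0,-0.005],[120,0.2,0.7,10,0,0,-0.005],[120,0.2,0.7,10,0,0,-0.005]]}}

```text
t: 11.6
tcp_pos: [0.4791, -0.0806, 0.1599]
tool_rot: [0.884, 0.335, 0.305, -0.115]
force: [-0.4, -0.1, -0.4]
finger_gap: 0.529
```

```bash
python3 g2.py|sed -n 2p
python3 - <<'E'
from h import *
W=manip.camera_model('wrist');b=manip.snapshot('wrist')[...,::-1].copy();
h=cv2.cvtColor(b,cv2.COLOR_BGR2HSV);m=cv2.inRange(h,(3,170,80),(13,255,255));n,l,st,ce=cv2.connectedComponentsWithStats(m)
for i in range(1,n):
    if st[i,4]>300: print(st[i],ce[i])
pp=[proj(W,C+ez*.174-.004*ey+k*ex) for k in (-.044,0,.044)];print(pp)
cv2.imwrite('pics/w7.png',b)
E
```

```text
0 [ 0.4757 -0.0776  0.1593] [-0.08  -0.454  0.014 -0.    -0.001  0.001] (array([-0.8171,  0.5007,  2.1237,  1.0248,  0.8039, -0.8143]), np.float64(1.4715599432064557e-14))
[360   0  38  25 482] [377.2863   8.6037]
[388   0  51  42 934] [413.4261  16.6156]
[ 420    3   51   56 1216] [447.7113  28.2681]
[ 454   19   50   58 1294] [480.6175  44.6144]
[ 267  144   24  174 3793] [279.1777 232.4967]
[array([278.865 , 314.4099]), array([279.1559, 222.1879]), array([279.4028, 146.371 ])]
```

View pics/w7.png

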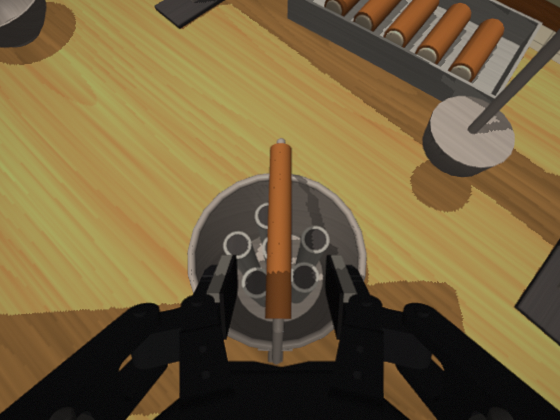

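The grip is centred between the pads, around column 279 and rows 144–318. I'll close on it.

{"name": "drive_tool", "arguments": {"increments": [[255,0,0,0,0,0,0],[255,0,0,0,0,0,0],[255,0,0,0,0,0,0],[255,0,0,0,0,0,0],[255,0,0,0,0,0,0],[255,0,0,0,0,0,0],[255,0,0,0,0,0,0],[255,0,0,0,0,0,0]], "force": 100}}

```text
t: 12.45
tcp_pos: [0.4792, -0.0809, 0.1603]
tool_rot: [0.884, 0.335, 0.305, -0.115]
force: [-2.5, -1.5, 6.7]
finger_gap: 0.109
```

Run:
```python
from h import *
s=manip.sense();R=Ro.from_quat(s['tool_rot'])
print(s['finger_gap'],s['force'],s['tcp_pos'])
print('up 3cm',R.inv().apply([0,0,3]),R.inv().apply([0,0,9.5]))
```

```text
0.10914908903306679 [-2.5448 -1.4565  6.7227] [ 0.4792 -0.0809  0.1603]
up 3cm [ 1.8511  0.0032 -2.3608] [ 5.8618  0.0102 -7.4759]
```

{"name": "drive_tool", "arguments": {"increments": [[255,0.3,0,-0.4,0,0,0],[255,0.6,0,-0.8,0,0,0],[255,1.0,0,-1.3,0,0,0],[255,1.6,0,-2.0,0,0,0],[255,2.2,0,-2.8,0,0,0],[255,2.8,0,-3.6,0,0,0],[255,3.5,0,-4.4,0,0,0],[255,4.2,0,-5.3,0,0,0],[255,4.9,0,-6.2,0,0,0],[255,5.5,0,-7.0,0,0,0],[255,5.9,0,-7.5,0,0,0],[255,5.9,0,-7.5,0,0,0],[255,5.9,0,-7.5,0,0,0]]}}

```text
t: 13.75
tcp_pos: [0.4789, -0.0802, 0.255]
tool_rot: [0.884, 0.335, 0.305, -0.116]
force: [-0.6, -0.6, -4.8]
finger_gap: 0.105
```

Run:
```python
from h import *
s=manip.sense();R=Ro.from_quat(s['tool_rot'])
print(s['finger_gap'],s['force'],s['tcp_pos'])
W=manip.camera_model('wrist');w=manip.snapshot('wrist')[...,::-1].copy();w0=cv2.imread('pics/w7.png')
h=cv2.cvtColor(w,cv2.COLOR_BGR2HSV);m=cv2.inRange(h,(3,170,80),(13,255,255));n,l,st,ce=cv2.connectedComponentsWithStats(m)
for i in range(1,n):
    if st[i,4]>300: print(st[i],ce[i])
a=manip.snapshot('side')[110:290,230:430,::-1];b=manip.snapshot('scene')[120:300,180:380,::-1]
H=manip.camera_model('scene')
cv2.imwrite('pics/m8.png',np.vstack([np.hstack([cv2.resize(a,(400,300)),cv2.resize(b,(400,300))]),np.hstack([cv2.resize(w,(400,300)),w0[100:400,80:480]])]))
```

```text
0.10480150104484103 [-0.6029 -0.576  -4.7587] [ 0.4789 -0.0802  0.255 ]
[322  21  42  42 752] [343.9854  40.6649]
[346  33  42  46 806] [367.8995  53.6538]
[368  45  45  48 864] [392.5532  67.1852]
[395  59  44  49 899] [418.3259  81.0456]
[422  73  43  51 947] [444.9282  95.5079]
[ 270  144   23  173 3581] [281.3946 230.3365]
```

View pics/m8.png

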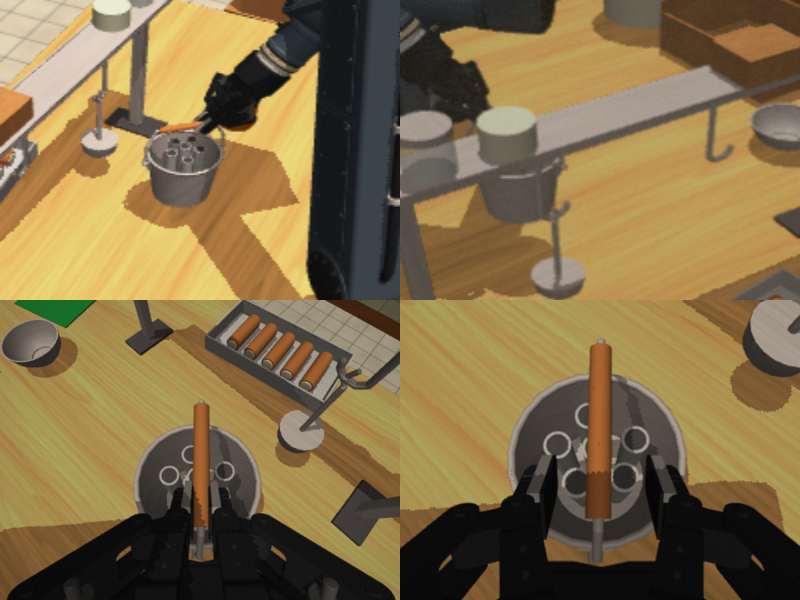

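The pail is lifted and hangs upright in both views. Next I'll refine the hook's position from the scene image with a saturation mask.

Run:
```python
from h import *
a=cv2.imread('pics/scene0.png');h=cv2.cvtColor(a,cv2.COLOR_BGR2HSV)
x0,x1,y0,y1=326,354,182,222
print('     '+''.join(str(x%10) for x in range(x0,x1)))
for y in range(y0,y1): print(y,''.join('#' if h[y,x,1]<75 else ('+' if h[y,x,1]<105 else '.') for x in range(x0,x1)))
S=manip.camera_model('scene')
hy=np.radians(-4);Y=np.array([-np.sin(hy),np.cos(hy),0])
for o in ([.683,.125,.235],[.690,.121,.235],[.683,.121,.235]):
    o=np.array(o);print(o,'shank.365',proj(S,o-.016*Y+ez*.129),'shank.26',proj(S,o-.016*Y+ez*.025),'org',proj(S,o),'bot',proj(S,o-ez*.008),'tip',proj(S,o+.018*Y+ez*.014))
```

```text
6789012345678901234567890123
182 ###############+............
183 #############+..............
184 ############+...............
185 #######+++##................
186 ####++...+##................
187 ##+......###................
188 +........###................
189 .........##+................
190 .........##+................
191 .........##+................
192 .........##+................
193 ........+##+................
194 ........+##+................
195 ........+##+................
196 ........+##.................
197 ........###.................
198 ........+##.................
199 ........+##.................
200 ........###.................
201 ........##+.................
202 ........##+.................
203 ........##+.................
204 ........##..................
205 ........##..................
206 ........##..................
207 ........##........+#........
208 ........##........##+.......
209 ........##........##........
210 .......+##.......###........
211 .......+#+......###.........
212 .......+##.....+##+.........
213 .......+##....####..........
214 .......###++#####...........
215 ........#######+............
216 .........+##++..............
217 ............................
218 ............................
219 ............................
220 ............................
221 ............................
[0.683 0.125 0.235] shank.365 [338.4787 172.4025] shank.26 [335.8022 207.4763] org [340.2714 213.2205] bot [340.0592 215.6825] tip [346.3265 206.5318]
[0.69  0.121 0.235] shank.365 [339.1621 174.2876] shank.26 [336.428  209.4544] org [340.9091 215.1923] bot [340.6927 217.6593] tip [346.9988 208.4687]
[0.683 0.121 0.235] shank.365 [337.1868 172.9588] shank.26 [334.5775 208.0589] org [339.0775 213.8011] bot [338.87   216.2646] tip [345.1417 207.1023]
```

```bash
cat > hk.py <<'E'
from plan import *
hk=np.array([.680,.1212,.235]); b=np.radians(38)
def tgt(dy,dz): return pose(hk+dy*hyv+dz*ez,hx,hyv,b,-1,.032)
if __name__=='__main__':
    s=manip.sense();Rc=Ro.from_quat(s['tool_rot']);print(s['t'],s['q'],s['tcp_pos'])
    for dy,dz in((.055,.034),(.02,.034),(0,.034),(0,.02),(0,.006),(0,.003)):
        p,R=tgt(dy,dz);print(dy,dz,p,inc(p,R,s))
    p,R=tgt(.055,.034);v=inc(p,R,s);qq=s['q']
    for f in np.linspace(0,1,9):
        qq,e=ik(s['tcp_pos']+Rc.apply(f*v[:3]/100),Rc*Ro.from_rotvec(f*v[3:]),qq);print(qq,'%.4f'%e)
E
python3 hk.py
```

```text
13.9 [-0.8157  0.2929  2.0201  0.8256  0.994  -0.4952] [ 0.4789 -0.0801  0.2547]
0.055 0.034 [0.6634 0.1775 0.2543] [24.299 -7.058 19.08  -0.49  -0.     0.625]
0.02 0.034 [0.661  0.1426 0.2543] [22.335 -4.606 17.538 -0.49  -0.     0.625]
0 0.034 [0.6596 0.1226 0.2543] [21.212 -3.205 16.657 -0.49  -0.     0.625]
0 0.02 [0.6596 0.1226 0.2403] [20.349 -3.203 17.76  -0.49  -0.     0.625]
0 0.006 [0.6596 0.1226 0.2263] [19.486 -3.201 18.862 -0.49  -0.     0.625]
0 0.003 [0.6596 0.1226 0.2233] [19.302 -3.2   19.098 -0.49  -0.     0.625]
[-0.8161  0.2929  2.0195  0.8252  0.9947 -0.4948] 0.0000
[-0.7051  0.2796  2.0434  0.8996  0.8705 -0.38  ] 0.0000
[-0.5804  0.2748  2.0521  0.962   0.737  -0.249 ] 0.0000
[-0.4461  0.2796  2.0436  0.9977  0.5973 -0.0911] 0.0000
[-0.3086  0.2944  2.0172  0.9775  0.458   0.1181] 0.0000
[-0.1747  0.3188  1.9729  0.8377  0.3319  0.4376] 0.0000
[-0.0499  0.3518  1.9115  0.4648  0.2482  0.9772] 0.0000
[ 0.0622  0.3922  1.8343 -0.0783  0.2527  1.6726] 0.0000
[ 0.1601  0.4392  1.7425 -0.4343  0.3388  2.1655] 0.0000
```

{"name": "drive_tool", "arguments": {"increments": [[255,0.49,-0.14,0.38,-0.01,0,0.012],[255,1.22,-0.35,0.95,-0.025,0,0.031],[255,2.19,-0.64,1.72,-0.044,0,0.056],[255,3.4,-0.99,2.67,-0.069,0,0.088],[255,4.86,-1.41,3.82,-0.098,0,0.125],[255,6.32,-1.84,4.96,-0.127,0,0.163],[255,7.78,-2.26,6.11,-0.157,0,0.2],[255,9.23,-2.68,7.25,-0.186,0,0.238],[255,10.69,-3.11,8.4,-0.216,0,0.275],[255,12.15,-3.53,9.54,-0.245,0,0.313],[255,13.61,-3.95,10.68,-0.274,0,0.35],[255,15.07,-4.38,11.83,-0.304,0,0.388],[255,16.52,-4.8,12.97,-0.333,0,0.425],[255,17.98,-5.22,14.12,-0.363,0,0.463],[255,19.44,-5.65,15.26,-0.392,0,0.5],[255,20.9,-6.07,16.41,-0.421,0,0.538],[255,22.11,-6.42,17.36,-0.446,0,0.569],[255,23.09,-6.71,18.13,-0.466,0,0.594],[255,23.81,-6.92,18.7,-0.48,0,0.613],[255,24.3,-7.06,19.08,-0.49,0,0.625]]}}

```text
t: 15.9
tcp_pos: [0.6615, 0.1785, 0.2526]
tool_rot: [0.946, -0.035, 0.323, 0.011]
force: [-0.2, -0.0, -4.5]
finger_gap: 0.106
```

```bash
python3 hk.py|head -7
python3 - <<'E'
from h import *
s=manip.sense();print(s['force'],s['finger_gap'])
w=manip.snapshot('wrist')[...,::-1].copy();cv2.imwrite('pics/w9.png',w)
sc=manip.snapshot('scene')[...,::-1].copy();cv2.imwrite('pics/s9.png',sc);cv2.imwrite('pics/d9.png',manip.snapshot('side')[...,::-1])
S=manip.camera_model('scene')
h=cv2.cvtColor(sc,cv2.COLOR_BGR2HSV);
m=cv2.inRange(h[170:260,310:420],(3,170,80),(14,255,255));n,l,st,ce=cv2.connectedComponentsWithStats(m)
for i in range(1,n):
    if st[i,4]>8: print(st[i]+[310,170,0,0,0],ce[i]+[310,170])
from hk import *
print([proj(S,hk+.055*hyv+.034*ez+k*hx) for k in(-.044,0,.044)])
E
```

```text
15.9 [ 0.1633  0.4404  1.7441 -0.44    0.3425  2.1782] [0.6615 0.1785 0.2526]
0.055 0.034 [0.6634 0.1775 0.2543] [ 0.262  0.086 -0.014  0.002  0.005 -0.004]
0.02 0.034 [0.661  0.1426 0.2543] [ 0.278  3.586 -0.008  0.002  0.005 -0.004]
0 0.034 [0.6596 0.1226 0.2543] [ 0.286  5.586 -0.004  0.002  0.005 -0.004]
0 0.02 [0.6596 0.1226 0.2403] [-0.57   5.587  1.103  0.002  0.005 -0.004]
0 0.006 [0.6596 0.1226 0.2263] [-1.427  5.589  2.21   0.002  0.005 -0.004]
0 0.003 [0.6596 0.1226 0.2233] [-1.611  5.59   2.447  0.002  0.005 -0.004]
[-0.2382 -0.004  -4.5181] 0.1060799406227276
[352 191  13  12  32] [357.625  196.6562]
[array([345.8988, 187.0898]), array([356.5653, 195.5082]), array([367.7773, 204.3716])]
```

Run:
```python
from h import *
a=cv2.imread('pics/s9.png');h=cv2.cvtColor(a,cv2.COLOR_BGR2HSV)
x0,x1,y0,y1=326,390,184,222
print('    '+''.join(str(x%10) for x in range(x0,x1)))
for y in range(y0,y1): print(y,''.join('#' if h[y,x,1]<75 else ('o' if h[y,x,0]<14 and h[y,x,1]>130 else '.') for x in range(x0,x1)))
W=manip.camera_model('wrist');w=cv2.imread('pics/w9.png')
h=cv2.cvtColor(w,cv2.COLOR_BGR2HSV);m=cv2.inRange(h,(2,140,50),(14,255,255))[100:340,230:330];n,l,st,ce=cv2.connectedComponentsWithStats(m)
i=1+np.argmax(st[1:,4]);print(st[i]+[230,100,0,0,0],ce[i]+[230,100])
from hk import *
s=manip.sense();R=Ro.from_quat(s['tool_rot']).as_matrix()
gx=np.cross(-R[:,1],ez);gx=-gx if gx[0]<0 else gx
P=s['tcp_pos']-.0187*R[:,2]; print('grasp',P,gx)
print([proj(W,P+k*gx) for k in(-.012,.032,.076)],'hook',proj(W,hk+[.003,0,0]),proj(W,hk+[.003,0,0]+.018*hyv+.014*ez))
```

```text
6789012345678901234567890123456789012345678901234567890123456789
184 ############...###.#####..###......######################.......
185 #######...##....##.#####.#####...###########################....
186 #####.....##......#######..###..#############################...
187 ##.......###......######...####################################.
188 .........###.....#.#####...#####################################
189 .........##.....########.o..####################################
190 .........##....#..#######o...###################################
191 .........##...#....######.ooo.##################################
192 .........##..#.....#######.ooo.#################################
193 .........##..#......######o.ooo#################################
194 .........##..........#####.ooooo.###############################
195 .........##..........#####..o.oo..##############################
196 .........####........###.....ooooo.#############################
197 .........####.................ooooo.############################
198 .........###.....................ooo.###########################

[... 1121 characters left out ...]
####################################..............#
216 ...##############################################.............##
217 ....#############################################.............##
218 ....#############################################.............##
219 ....#############################################.............##
220 ....#############################################.............##
221 ....#############################################.............##
[ 269  214   24  109 2312] [280.8815 266.7448]
grasp [0.6508 0.1803 0.268 ] [ 0.9977 -0.068   0.    ]
[array([278.9047, 314.51  ]), array([279.1294, 221.8375]), array([279.3223, 145.5543])] hook [373.0149 231.8776] [348.1855 225.0572]
```

The grip's far end in the scene image, about (367,204), matches the prediction. I'll slide over the tip, then check before lowering.

{"name": "drive_tool", "arguments": {"increments": [[255,0.28,0.3,0,0,0.005,-0.004],[255,0.28,0.8,0,0,0.005,-0.004],[255,0.28,1.4,0,0,0.005,-0.004],[255,0.28,2.0,0,0,0.005,-0.004],[255,0.28,2.6,0,0,0.005,-0.004],[255,0.28,3.2,0,0,0.005,-0.004],[255,0.28,3.8,0,0,0.005,-0.004],[255,0.28,4.4,0,0,0.005,-0.004],[255,0.28,4.9,0,0,0.005,-0.004],[255,0.28,5.3,0,0,0.005,-0.004],[255,0.28,5.5,0,0,0.005,-0.004],[255,0.28,5.5,0,0,0.005,-0.004],[255,0.28,5.5,0,0,0.005,-0.004]]}}

```text
t: 17.35
tcp_pos: [0.6621, 0.1224, 0.2566]
tool_rot: [0.944, -0.031, 0.328, 0.012]
force: [-0.2, 0.9, -4.6]
finger_gap: 0.104
```

```bash
python3 hk.py|head -7
python3 - <<'E'
from h import *
s=manip.sense();print(s['force'],s['ft_torque'])
w=manip.snapshot('wrist')[...,::-1].copy();cv2.imwrite('pics/w10.png',w)
a=manip.snapshot('scene')[...,::-1].copy();cv2.imwrite('pics/s10.png',a)
h=cv2.cvtColor(a,cv2.COLOR_BGR2HSV)
x0,x1,y0,y1=320,365,184,222
print('    '+''.join(str(x%10) for x in range(x0,x1)))
for y in range(y0,y1): print(y,''.join('o' if h[y,x,0]<14 and h[y,x,1]>130 else ('#' if h[y,x,2]<90 else('+' if h[y,x,1]<75 else '.')) for x in range(x0,x1)))
E
```

```text
17.35 [ 0.0503  0.4131  1.79   -0.2705  0.2821  1.921 ] [0.6621 0.1224 0.2566]
0.055 0.034 [0.6634 0.1775 0.2543] [-0.321 -5.51   0.021  0.    -0.006  0.004]
0.02 0.034 [0.661  0.1426 0.2543] [-0.337 -2.01   0.021  0.    -0.006  0.004]
0 0.034 [0.6596 0.1226 0.2543] [-0.346 -0.01   0.021  0.    -0.006  0.004]
0 0.02 [0.6596 0.1226 0.2403] [-1.215 -0.014  1.119  0.    -0.006  0.004]
0 0.006 [0.6596 0.1226 0.2263] [-2.084 -0.018  2.216  0.    -0.006  0.004]
0 0.003 [0.6596 0.1226 0.2233] [-2.27  -0.019  2.452  0.    -0.006  0.004]
[-0.1825  0.9026 -4.6081] [ 0.0764  0.8048 -0.0437]
    012345678901234567890123456789012345678901234
184 +++++++##+##+####+......................+++++
185 ++++####+#++#####+.....................++++++
186 ##+##+##+#######++....................+++++++
187 ++###++#..######++...................++++++++
188 ##+#####..#####+++..................+++++++++
189 #########+#####++...................+++++++++
190 ..######++######++.................++++++++++
191 ...#####+++####++#.................++++++++++
192 ...######++####++#.................++++++++++
193 ....#####
[... 736 characters left out ...]

208 +.+++++++++++#+++++++.ooooo..................
209 +++++###++++++++#+++++#ooooo.................
210 ++###++++++###+#++++++#.ooooo................
211 #####+#+++#####+++++++++.ooo.................
212 #####+++++####+++++++++++#oo.o...............
213 #++#+++++++###++#+++++++++#oo.++.............
214 +++++++++#####++#++++++#+++#o#+++............
215 #++###++###++#+##+++++++++++.#++++...........
216 ++#####++########++++++++++++#+++++..........
217 ++######+#++#####+++++###++++#++++++.........
218 ++########+######+++++####+++++++#++.........
219 +################++++++#+++++#+++##++........
220 ##+#########+###+#+#++++++##+++++##++........
221 ##+##+######+++++####++++######++###+........
```

The grip is over the hook, with the shank at column 335 and the grip running (337,200) to (348,214) to its right. I'll lower it now.

{"name": "drive_tool", "arguments": {"increments": [[255,-0.35,0,0,0,0,0],[255,-0.6,0,0.3,0,0,0],[255,-0.85,0,0.65,0,0,0],[255,-1.1,0,0.95,0,0,0],[255,-1.3,0,1.2,0,0,0],[255,-1.5,0,1.45,0,0,0],[255,-1.65,0,1.7,0,0,0],[255,-1.8,0,1.85,0,0,0],[255,-1.9,0,2.0,0,0,0],[255,-1.9,0,2.0,0,0,0],[255,-1.9,0,2.0,0,0,0]]}}

```text
t: 18.55
tcp_pos: [0.6612, 0.1226, 0.2309]
tool_rot: [0.943, -0.031, 0.331, 0.012]
force: [0.1, 0.6, 1.6]
finger_gap: 0.103
```

```bash
python3 hk.py|head -7
python3 - <<'E'
from h import *
s=manip.sense();print(s['force'],s['ft_torque'])
E
```

```text
18.55 [ 0.0506  0.4532  1.8202 -0.3619  0.2108  2.0153] [0.6612 0.1226 0.2309]
0.055 0.034 [0.6634 0.1775 0.2543] [ 1.358 -5.488 -1.925 -0.001 -0.011  0.004]
0.02 0.034 [0.661  0.1426 0.2543] [ 1.343 -1.988 -1.928 -0.001 -0.011  0.004]
0 0.034 [0.6596 0.1226 0.2543] [ 1.335  0.012 -1.93  -0.001 -0.011  0.004]
0 0.02 [0.6596 0.1226 0.2403] [ 0.461  0.009 -0.836 -0.001 -0.011  0.004]
0 0.006 [0.6596 0.1226 0.2263] [-0.413  0.006  0.257 -0.001 -0.011  0.004]
0 0.003 [0.6596 0.1226 0.2233] [-0.601  0.006  0.492 -0.001 -0.011  0.004]
[0.1411 0.5632 1.6386] [-0.0191  0.01    0.0268]
```

The upward force has appeared (about 6 N change), so the hook is carrying the weight, about 4 mm higher than expected. I'll look before letting go.

Run:
```python
from h import *
w=manip.snapshot('wrist')[...,::-1].copy();cv2.imwrite('pics/w11.png',w)
a=manip.snapshot('scene')[...,::-1].copy();cv2.imwrite('pics/s11.png',a)
d=manip.snapshot('side')[...,::-1].copy()
A=cv2.resize(a[175:235,305:385],(400,300),interpolation=cv2.INTER_CUBIC)
A=cv2.convertScaleAbs(A,alpha=1.8)
B=cv2.convertScaleAbs(cv2.resize(w[120:330,180:460],(400,300),interpolation=cv2.INTER_CUBIC),alpha=1.6)
cv2.imwrite('pics/m11.png',np.vstack([np.hstack([A,B]),np.hstack([cv2.resize(a[130:300,230:450],(400,300)),cv2.resize(d[100:310,150:430],(400,300))])]))
```

```text
(no output)
```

View pics/m11.png

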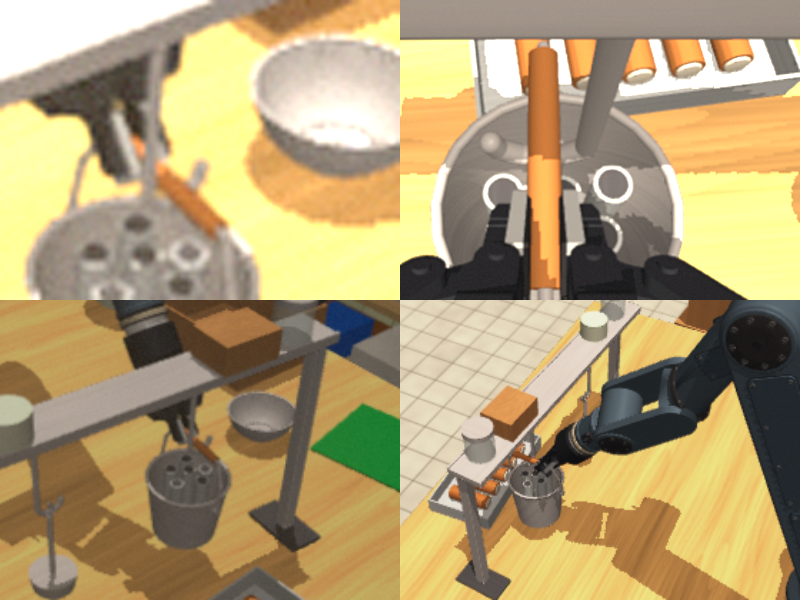

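The wrist panel shows the grip inside the hook: tip at (493,142) on the left, shank at (590,150) on the right, and the grip over the level part between them. I'll release and withdraw along the fingers.

{"name": "drive_tool", "arguments": {"increments": [[200,0,0,0,0,0,0],[170,0,0,0,0,0,0],[140,0,0,0,0,0,0],[120,0,0,0,0,0,0],[120,0,0,0,0,0,0],[120,0,0,0,0,0,0],[120,0,0,-0.5,0,0,0],[120,0,0,-1.5,0,0,0],[120,0,0,-3,0,0,0],[120,0,0,-5,0,0,0],[120,0,0,-8,0,0,0],[120,0,0,-11,0,0,0],[120,0,0,-14,0,0,0],[120,0,0,-16,0,0,0],[120,0,0,-16,0,0,0],[120,0,0,-16,0,0,0],[120,0,0,-16,0,0,0],[120,0,0,-16,0,0,0]]}}

```text
t: 20.5
tcp_pos: [0.5606, 0.1291, 0.3532]
tool_rot: [0.944, -0.031, 0.327, 0.012]
force: [0.3, -0.3, -0.3]
finger_gap: 0.528
```

```bash
cat > chk.py <<'E'
from h import *
import sys
s=manip.sense();print(s['t'],s['force'],s['tcp_pos'],s['finger_gap'])
pr=None
a0=cv2.imread('pics/scene0.png').astype(int);d0=cv2.imread('pics/side0.png').astype(int)
for k in range(3):
    ims=[manip.snapshot(n)[...,::-1] for n in('scene','side','wrist')]
    if pr is not None: print('frame diff',[np.mean(np.abs(i.astype(int)-p).max(2)>40) for i,p in zip(ims,pr)])
    pr=[i.astype(int) for i in ims]
a,d,w=ims
for n,i in zip('sdw',ims): cv2.imwrite(f'pics/end_{n}.png',i)
print('jar diff',np.abs(a[280:335,112:158]-a0[280:335,112:158]).max(2).mean(),np.abs(d[150:192,335:364]-d0[150:192,335:364]).max(2).mean(),
 'bowl',np.abs(a[183:212,352:396]-a0[183:212,352:396]).max(2).mean(),np.abs(d[335:382,216:268]-d0[335:382,216:268]).max(2).mean())
h=cv2.cvtColor(a,cv2.COLOR_BGR2HSV);m=cv2.inRange(h,(2,130,50),(14,255,255))[190:225,325:360];n,l,st,ce=cv2.connectedComponentsWithStats(m)
print([(st[i]+[325,190,0,0,0]).tolist() for i in range(1,n) if st[i,4]>8])
S=manip.camera_model('scene');W=manip.camera_model('wrist')
o=np.array([.683,.121,.241]);hx=np.array([.9976,-.07,0]);print('expect',[proj(S,o+k*hx) for k in(-.044,0,.044)],[proj(W,o+k*hx) for k in(-.044,0,.044)])
h=cv2.cvtColor(w,cv2.COLOR_BGR2HSV);m=cv2.inRange(h,(2,140,50),(14,255,255));n,l,st,ce=cv2.connectedComponentsWithStats(m)
print([st[i].tolist() for i in range(1,n) if st[i,4]>150])
E
python3 chk.py
```

```text
20.5 [ 0.2773 -0.2642 -0.3033] [0.5606 0.1291 0.3532] 0.5277658451813048
frame diff [np.float64(0.0009141156462585034), np.float64(0.000663265306122449), np.float64(0.008635204081632653)]
frame diff [np.float64(0.001364795918367347), np.float64(0.002270408163265306), np.float64(0.0139328231292517)]
jar diff 6.706719367588933 110.17487684729063 bowl 8.004702194357368 3.049099836333879
[[326, 202, 8, 7, 26], [336, 209, 13, 12, 49]]
expect [array([328.9357, 203.0507]), array([339.234 , 211.9395]), array([350.0665, 221.2992])] [array([279.7086, 205.9469]), array([279.9436, 165.3023]), array([280.1568, 128.6457])]
[[80, 0, 211, 87, 11162], [263, 114, 25, 99, 1342], [313, 114, 25, 43, 635], [337, 114, 26, 40, 606], [362, 114, 26, 37, 563], [301, 124, 11, 32, 178]]
```

The grip's ends in the scene view match a hung grip to within about 2 px. The arm hides the jar in the side view, but the scene view shows it unmoved. I'll wait for any swing to die, then recheck.

{"name": "drive_tool", "arguments": {"increments": [[120,0,0,-1,0,0,0],[120,0,0,-3,0,0,0],[120,0,0,-5,0,0,0],[120,0,0,-5,0,0,0],[120,0,0,-5,0,0,0],[120,0,0,-5,0,0,0],[120,0,0,-5,0,0,0],[120,0,0,-5,0,0,0],[120,0,0,-5,0,0,0],[120,0,0,-5,0,0,0],[120,0,0,-5,0,0,0],[120,0,0,-5,0,0,0],[120,0,0,-5,0,0,0],[120,0,0,-5,0,0,0],[120,0,0,-5,0,0,0],[120,0,0,-5,0,0,0],[120,0,0,-5,0,0,0],[120,0,0,-5,0,0,0],[120,0,0,-5,0,0,0],[120,0,0,-5,0,0,0]]}}

```text
t: 22.95
tcp_pos: [0.5296, 0.1315, 0.3937]
tool_rot: [0.944, -0.031, 0.328, 0.012]
force: [-0.3, -0.3, -0.4]
finger_gap: 0.528
```

{"name": "drive_tool", "arguments": {"increments": [[120,0,0,0,0,0,0],[120,0,0,0,0,0,0],[120,0,0,0,0,0,0],[120,0,0,0,0,0,0],[120,0,0,0,0,0,0],[120,0,0,0,0,0,0],[120,0,0,0,0,0,0],[120,0,0,0,0,0,0],[120,0,0,0,0,0,0],[120,0,0,0,0,0,0],[120,0,0,0,0,0,0],[120,0,0,0,0,0,0],[120,0,0,0,0,0,0],[120,0,0,0,0,0,0],[120,0,0,0,0,0,0],[120,0,0,0,0,0,0],[120,0,0,0,0,0,0],[120,0,0,0,0,0,0],[120,0,0,0,0,0,0],[120,0,0,0,0,0,0]]}}

```text
t: 24.95
tcp_pos: [0.5296, 0.1315, 0.3937]
tool_rot: [0.944, -0.031, 0.328, 0.012]
force: [-0.9, 0.4, -0.0]
finger_gap: 0.529
```

```bash
python3 chk.py
```

```text
24.95 [-0.877   0.4309 -0.0477] [0.5296 0.1315 0.3937] 0.528923691569399
frame diff [np.float64(4.251700680272109e-06), np.float64(7.227891156462585e-05), np.float64(0.0)]
frame diff [np.float64(0.0), np.float64(2.1258503401360543e-05), np.float64(0.0)]
jar diff 6.404743083003953 101.94334975369458 bowl 7.746865203761756 3.495908346972177
[[326, 202, 8, 7, 29], [336, 209, 14, 12, 54]]
expect [array([328.9357, 203.0507]), array([339.234 , 211.9395]), array([350.0665, 221.2992])] [array([279.9215, 192.7596]), array([280.1172, 158.1473]), array([280.2969, 126.5124])]
[[111, 0, 198, 92, 8940], [265, 114, 22, 85, 1018], [310, 114, 23, 38, 535], [333, 114, 24, 37, 512], [356, 114, 24, 34, 473], [299, 117, 10, 33, 186]]
```

Everything is still, so I'm handing in.

```bash
python3 -c "
from station import manip
print(manip.sign_off())"
```

```text
the job is handed in; nothing more can be done
None
```

The pail is hanging by its grip on the empty hook, and I handed the job in at about 25 s of the 69 s allowed. I swung the handle upright with the closed, leaning fingers while the pail stood on the bench. I then gripped the handle near its robot-side end with a 38° lean, carried the pail over, lowered it onto the hook and let go.

**Last checks before handing in:**
- **Grip in the hook:** just before release, the wrist view showed it between the tip and the shank, resting over the level part. Afterwards its ends in the scene view were within about 3 px of where a hung grip should be, which may put the hook a few mm off the grip's middle.
- **Still:** frames taken over about 0.3 s were virtually identical, and the tool read about 1 N or less with nothing in contact.
- **Jar and bowl:** the jar looked unchanged in the scene view, and the bowl in both views.

**Checks that disagreed or failed:**
- **Jar in the side view:** that comparison showed a large difference. I put it down to the arm blocking the view and did not confirm it separately.
- **Contact height:** the hook took the pail's weight about 4 mm higher than my estimate. I looked before releasing, and the grip was seated.
- **Joint limits:** joints 4 and 6 reached their range limits during early approaches, so I changed the finger lean and the gripper's roll. Joint 4 briefly reached its limit again as the finger went under the handle.

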